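# Set the glue-up frame with its stay

### The job

Set the wooden glue-up frame to the width for the next panel: lift its stay bar by the black ball knob, slide the moving jaw in, and drop the third hole, counted from the knob, over the steel peg on the fixed jaw. The stay must lie flat on its seat with the peg standing through that hole; then let go.

Things in the scene. Friction and masses are not known exactly. Their poses are not given: they have to be found in the camera images.
- knob (a point): Centre of the black 30 mm ball knob (12 mm stem) at the free end of the stay, a flat wooden bar 300 x 46 x 10 mm with four 26 mm holes in a row, 45 mm apart. x: along the bar from hinge to knob; y: across; z: up. Ball centre: 265 mm along x and 39 mm above the hinge axis, 34 mm above the bar's top face. The moving jaw follows the knob along x, friction 2 to 3 N, and starts too far back.
- third_hole (a point): Centre of the stay's third hole counted from the knob, at the bar's underside; through hole, 26 mm diameter, axes as the knob's. It lies 135 mm along x and 5 mm below the hinge axis, so 130 mm back and 44 mm down from the ball's centre. The holes on either side are 45 mm away. The start finds the bar level, its knob end just short of the peg.
- peg (a point): Foot of the upright fixed steel peg on its 34 mm round seat on the fixed jaw, in line with the bar. Peg 12 mm diameter, 20 mm tall, its upper 8 mm tapered to a 5 mm tip. x: the way the stay points, along which the jaw slides; z: up. The level bar's underside lies at this point's height, the hinge axis always 5 mm above it.
- stay (a joint): Lift angle (rad) of the stay about its hinge, a level axis across the bar on top of the sliding jaw: 0 = level, at its lower stop, flat on the seat; grows as the knob rises, to 1.3. The bar (0.16 kg) cannot swing sideways and falls back when let go. To clear the peg with the third hole it needs about 0.2 rad.

How it is judged (in metres and radians):
At the end, for the whole second after the job is handed in: The stay lies flat (lift angle under 0.04 rad) and still, with the peg through its third hole from the knob (hole centre within 12 mm of the peg's axis, seen from above), and the knob is released (value of joint stay below 0.04 rad and horizontal distance between third_hole and peg below 0.012 m and velocity of joint stay between -0.1 and 0.1 rad/s); the robot touches nothing.
It also fails if it takes over 40 s, if anything falls off the work surface, if the arm or the gripper's body presses on something with over 40 N, if the wrist force passes 120 N, or if a joint passes its speed limit or range.

### The arm

A 6-joint arm with a two-finger parallel gripper is mounted at the origin on the work surface. World frame = base frame: x ahead of the robot, y to its left, z up, the work surface at z = 0. Lengths are in m, angles in degrees, forces in N, time in s.
With the tool pointing down it reaches from about 0.4 to 0.825 m from the base axis. Payload 7 kg.
Tool frame: the origin (TCP) lies midway between the tips of the shut fingers; the grasp point (between the pads) lies 19 mm behind it; z points along the fingers, y is the direction in which the jaws open and shut (so a half turn about z gives the same grasp; the last joint's range is limited). The gripper opens to 88 mm and grips with 3 to 60 N. Pads are 19 mm wide; open, the fingers measure 130 mm over their backs; the gripper's body (78 mm by 193 mm) begins 47 mm behind the grasp point.
Start: joints at [-51.389, 20.546, 0.682, 0, -70.136, -16.507], TCP at [0.254, -0.625, 0.227] pointing down, gripper open.
Joint ranges: [-176.03, 176.03], [-82.01, 121.73], [-58.28, 71.71], [-173.87, 95.51], [-174.79, -0.11], [-173.66, 173.66]. Speed limits (degrees/s): [136.94, 136.94, 172.46, 180, 180, 180].

### API

Orientations are given as a 3x3 rotation matrix whose columns are the frame's x, y, z axes.
In Python, from rig import robot gives the robot as it stands. Calls block until the motion is done:
- robot.goto(position, orientation): joint-space move of the TCP to a pose.
- robot.servo_line(position, ori=None, speed=0.15): straight line of the TCP; ori=None keeps the orientation; speed is the mean speed in m/s.
- robot.movej(angles): joint-space move.
- robot.move_gripper(opening): opening from 0.0 (shut) to 1.0 (fully open); the grip force is fixed at half the most; returns when the fingers have stopped.
- robot.dwell(seconds).
- robot.ik(position, orientation): joint angles nearest the present ones, or None.
- robot.grab_frame(name): name is "side" or "top"; returns (picture, depth): 384x512x3 uint8, red, green, blue; 384x512 float32, m along the optical axis (not along the pixel's ray), 0 where there is no reading.
- robot.camera_info(name): a dict with "vfov" (degrees; the focal length in pixels is half the picture's height over the tangent of half this angle, whatever the lens; pixels are square), "cx", "cy" (the principal point, pixels), "view" (4x4, takes a point from world to camera coordinates). Camera axes: x right, y down, z forward; pixel columns grow to the right and rows downward; lengths in m; the calibration is good to about 2 mm. A picture is of the moment at which its call begins. camera_info takes no time and is no camera call.
A pose or a line that the arm cannot do raises robot.Unreachable and nothing moves.
- robot.job_done(): hands the job in, once; it reports no verdict.
Readings, each from a call of its own:
- robot.read_t(): time.
- robot.read_qpos(): joint angles.
- robot.read_qvel(): joint speeds.
- robot.read_effort(): joint torques, N m.
- robot.read_position(): TCP position.
- robot.read_tcp_rot(): TCP orientation.
- robot.read_force(): force on the tool from outside, world axes, zero at the start.
- robot.read_ft_torque(): the same for the moment, N m.
- robot.read_grip_width(): opening from 0.0 (shut) to 1.0 (fully open).
Only numpy, scipy, OpenCV 4.12 (cv2) and the standard library are available. Lean on these libraries where they do the work, as an engineer would, in place of code of your own. Each camera call takes 0.05 s, during which the arm holds its last target. There are 200 camera calls.

## Working session

There is one attempt and no reset: what is moved stays moved. The work goes in short steps, each a Python script; the robot and the scene stay as the last script left them, time stands still between calls to the robot, and variables do not carry over. Pictures are saved under pics/ and viewed, about 8 in all and at most 12, crops included, and the job is handed in when it is done.

```bash
mkdir -p pics; ls; python3 - <<'E'
from rig import robot
import cv2,numpy as np
for n in("side","top"):
    p,d=robot.grab_frame(n); cv2.imwrite(f"pics/{n}0.png",p[:,:,::-1]); np.savez(f"{n}0.npz",p=p,d=d)
    print(n,robot.camera_info(n),(d>0).mean())
print(robot.read_t(),robot.read_tcp_rot())
E
```

```text
pics
side {'vfov': 46.54524029224444, 'cx': 246.74903156832602, 'cy': 181.23875142419655, 'view': array([[-9.39105995e-01, -3.43626204e-01, -9.80755882e-04,
         4.75024307e-01],
       [-1.87706801e-01,  5.15375845e-01, -8.36154229e-01,
         2.58207812e-01],
       [ 2.87829962e-01, -7.85053355e-01, -5.48493521e-01,
         7.71938098e-01],
       [ 0.00000000e+00,  0.00000000e+00,  0.00000000e+00,
         1.00000000e+00]])} 0.9958343505859375
top {'vfov': 42.8963191961021, 'cx': 265.39803325617646, 'cy': 196.83432483209603, 'view': array([[ 0.02216326, -0.99969802,  0.01061428, -0.1198331 ],
       [-0.99073227, -0.02338512, -0.13380099,  0.58201828],
       [ 0.1340088 , -0.00755044, -0.99095138,  1.19823362],
       [ 0.        ,  0.        ,  0.        ,  1.        ]])} 0.99603271484375
0.1 [[-9.26519606e-01 -3.76245844e-01 -6.96513228e-04]
 [-3.76246463e-01  9.26518647e-01  1.34033487e-03]
 [ 1.41037070e-04  1.50390717e-03 -9.99998859e-01]]
```

View pics/side0.png

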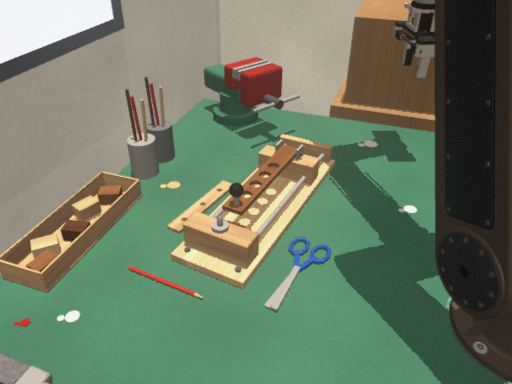

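View pics/top0.png

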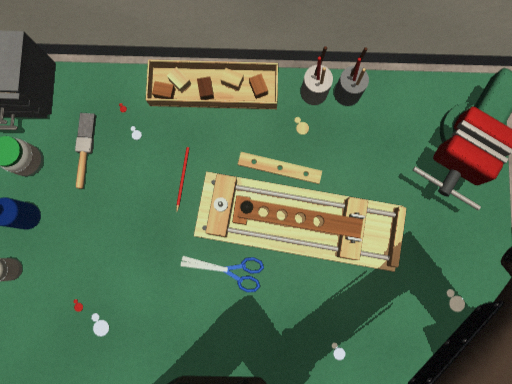

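Both views show the frame. In the top view the knob is near (247,207), the peg and seat near (220,204), and the holes run from (263,212) to (318,221). In the side view the knob is near (236,189) and the peg near (219,222).

```bash
cat > h.py <<'E'
import cv2,numpy as np
from rig import robot
def ray(n,u,v):
    c=robot.camera_info(n);f=192/np.tan(np.radians(c["vfov"]/2));V=c["view"];R=V[:3,:3];o=-R.T@V[:3,3]
    d=R.T@np.array([(u-c["cx"])/f,(v-c["cy"])/f,1]);return o,d
def at_depth(n,u,v,z): o,d=ray(n,u,v);return o+d*z
def at_z(n,u,v,h): o,d=ray(n,u,v);return o+d*(h-o[2])/d[2]
def tri(u1,u2):
    (a,d),(b,e)=ray("side",*u1),ray("top",*u2)
    s=np.linalg.lstsq(np.c_[d,-e],b-a,rcond=None)[0];p,q=a+d*s[0],b+e*s[1];return (p+q)/2,np.linalg.norm(p-q)
def knob(n,p,c,r=16):
    x,y=c;m=(p.max(2)<45).astype(np.uint8);w=np.zeros_like(m);cv2.circle(w,c,r,1,-1);m=cv2.morphologyEx(m*w,cv2.MORPH_OPEN,np.ones((3,3)))
    k,l,s,ce=cv2.connectedComponentsWithStats(m);i=1+s[1:,4].argmax();(u,v),R=cv2.minEnclosingCircle(np.argwhere(l==i)[:,::-1].astype(np.float32))
    return (u,v),R,ce[i]
E
python3 - <<'E'
from h import *
np.set_printoptions(precision=4,suppress=True)
S=np.load("side0.npz");T=np.load("top0.npz")
ks=knob("side",S["p"],(236,189));kt=knob("top",T["p"],(247,207));print(ks,kt)
print("knob",tri(ks[2],kt[2]))
for n,D,(u,v) in(("side",S,(236,189)),("top",T,(247,207)),("top",T,(220,204)),("side",S,(219,222)),("top",T,(228,210)),("top",T,(335,222))):
    print(n,u,v,at_depth(n,u,v,D["d"][v,u]))
a=cv2.resize(S["p"][150:270,170:330],None,fx=5,fy=5,interpolation=cv2.INTER_CUBIC)
b=cv2.resize(T["p"][170:270,195:355],None,fx=5,fy=5,interpolation=cv2.INTER_CUBIC)
cv2.imwrite("pics/s1.png",a[:,:,::-1]);cv2.imwrite("pics/t1.png",b[:,:,::-1])
E
```

```text
Traceback (most recent call last):
  File "h.py", line 13, in knob
    k,l,s,ce=cv2.connectedComponentsWithStats(m);i=1+s[1:,4].argmax();(u,v),R=cv2.minEnclosingCircle(np.argwhere(l==i)[:,::-1].astype(np.float32))
                                                     ~~~~~~~~~~~~~~^^
ValueError: attempt to get argmax of an empty sequence
```

```bash
python3 - <<'E'
from h import *
np.set_printoptions(precision=4,suppress=True)
S=np.load("side0.npz");T=np.load("top0.npz")
print(S["p"][189,225:250].max(1),T["p"][207,235:260].max(1))
a=cv2.resize(S["p"][150:270,170:330],None,fx=5,fy=5,interpolation=cv2.INTER_CUBIC)
b=cv2.resize(T["p"][170:270,195:355],None,fx=5,fy=5,interpolation=cv2.INTER_CUBIC)
cv2.imwrite("pics/s1.png",a[:,:,::-1]);cv2.imwrite("pics/t1.png",b[:,:,::-1])
for n,D,(u,v) in(("side",S,(236,189)),("top",T,(247,207)),("top",T,(220,204)),("side",S,(219,222)),("top",T,(228,210)),("top",T,(335,222))):
    print(n,u,v,at_depth(n,u,v,D["d"][v,u]))
for t in(45,60,80):
  try:
    import h
    s=open("h.py").read().replace("<45",f"<{t}");exec(s)
    ks=knob("side",S["p"],(236,189));print(t,ks);kt=knob("top",T["p"],(247,207));print(kt);print("knob",tri(ks[2],kt[2]))
  except ValueError as e: print(t,"none")
E
```

```text
[240 241 232 187  98  48  51  56  52  55  56  59  54  54  56  57  52  49
  90 152 160 155 155 159 162] [181 176 172 173 151  75  37  35  38  39  39  51  46  42  41  37  36  46
 107 138 141 145 145 145 118]
side 236 189 [ 0.5464 -0.0489  0.1374]
top 247 207 [ 0.5461 -0.0636  0.1412]
top 220 204 [0.5562 0.0023 0.103 ]
side 219 222 [0.5597 0.0105 0.0943]
top 228 210 [ 0.5447 -0.0156  0.0789]
top 335 222 [ 0.5204 -0.2756  0.0903]
45 none
60 ((236.11363220214844, 189.77272033691406), 6.506819248199463, array([236.0678, 190.3475]))
((246.26841735839844, 206.95263671875), 6.086367130279541, array([246.2931, 206.8103]))
knob (array([ 0.5497, -0.0611,  0.1254]), np.float64(0.0028505695125143143))
80 ((236.11764526367188, 189.64706420898438), 6.976328372955322, array([236.0473, 189.6892]))
((246.3235321044922, 206.6764678955078), 6.275915622711182, array([246.4262, 206.5738]))
knob (array([ 0.55  , -0.0614,  0.1267]), np.float64(0.002609458138903173))
```

View pics/s1.png

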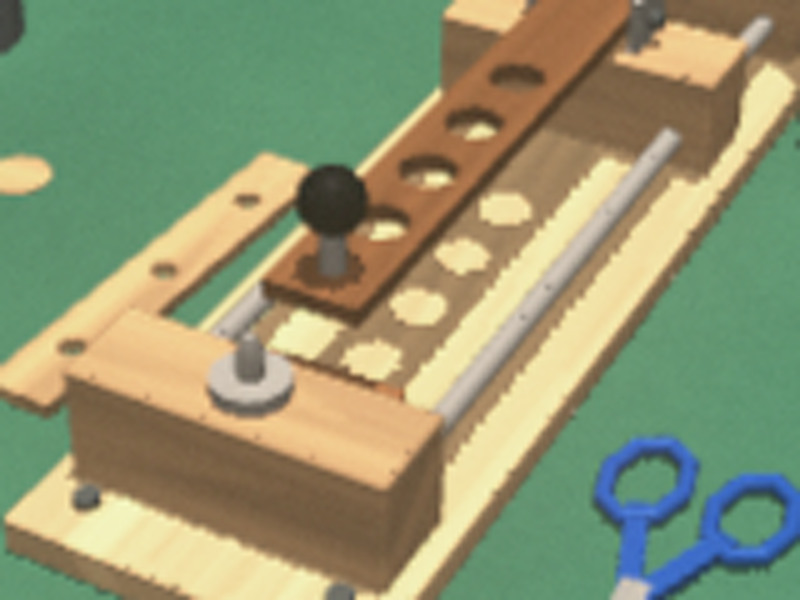

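View pics/t1.png

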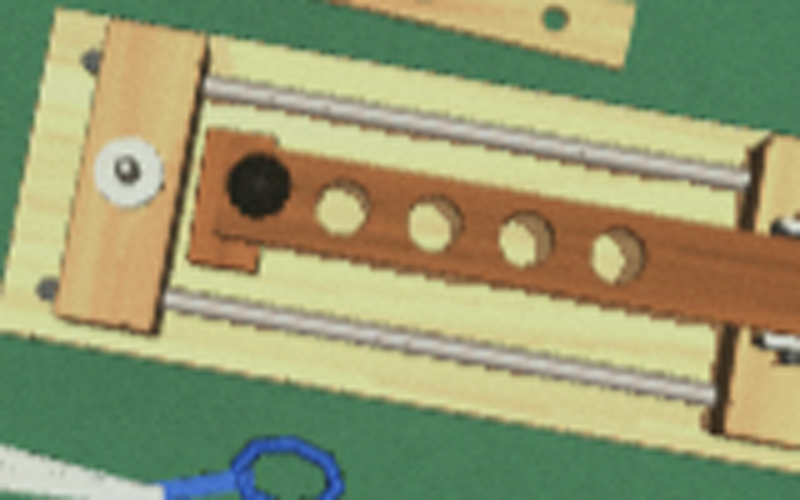

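The close-ups show the following:
- **Side crop:** the ball is at (332,200), the peg foot at about (250,381) and the peg tip at (250,338).
- **Top crop:** the seat centre is at (128,173). The four holes run from (342,208) to (617,256), with the rails parallel to the bar.

```bash
sed -i 's/<45/<70/' h.py; python3 - <<'E'
from h import *
np.set_printoptions(precision=4,suppress=True)
S=np.load("side0.npz");T=np.load("top0.npz")
ks=knob("side",S["p"],(236,189));kt=knob("top",T["p"],(247,207));K,e=tri(ks[0],kt[0]);print("knob",K,e)
# seat disc: low saturation, bright, in top view
m=np.zeros((384,512),np.uint8);p=T["p"].astype(int);m[(p.max(2)-p.min(2)<35)&(p.min(2)>60)]=1
w=np.zeros_like(m);cv2.circle(w,(220,204),10,1,-1);c=np.argwhere(m*w)[:,::-1].astype(np.float32);ct,r=cv2.minEnclosingCircle(c);print("seat top px",ct,r,c.mean(0),len(c))
f=lambda u,o:(u+.5)/5-.5+o
P,e=tri((f(250.5,170),f(381,150)),ct);print("peg foot tri",P,e)
z0=K[2]-.044;P=at_z("top",*ct,z0);Ps=at_z("side",f(250.5,170),f(381,150),z0);print("peg on plane",P,Ps)
kz=at_z("top",*kt[0],K[2]);ksz=at_z("side",*ks[0],K[2]);print("knob per view",kz,ksz)
H=[at_z("top",f(x,195),f(y,170),z0+.01) for x,y in((342,208),(434.5,224),(526,240.5),(617.5,256.5))];print(np.array(H))
rails=[[(206,86),(748,182)],[(168,298),(713,397)]]
for a,b in rails:
    A,B=[at_z("top",f(x,195),f(y,170),.06) for x,y in(a,b)];d=(A-B)[:2];print("rail ang",np.degrees(np.arctan2(d[1],d[0])))
d=(H[0]-H[3])[:2];print("hole ang",np.degrees(np.arctan2(d[1],d[0])),np.linalg.norm(d))
d=(P-H[3])[:2];print("peg-hole4 ang",np.degrees(np.arctan2(d[1],d[0])))
d=(kz-H[3])[:2];print("knob-hole4 ang",np.degrees(np.arctan2(d[1],d[0])),np.linalg.norm(d))
E
```

```text
knob [ 0.5495 -0.0615  0.1269] 0.0037370940959502883
seat top px (220.48275756835938, 203.89654541015625) 6.848382472991943 [220.3581 203.973 ] 148
peg foot tri [0.5604 0.0036 0.0791] 0.002372541588774047
peg on plane [0.5588 0.0029 0.0829] [0.5597 0.008  0.0829]
knob per view [ 0.5477 -0.062   0.1269] [ 0.5514 -0.0612  0.1269]
[[ 0.5423 -0.1011  0.0929]
 [ 0.5356 -0.1459  0.0929]
 [ 0.5286 -0.1901  0.0929]
 [ 0.5219 -0.2344  0.0929]]
rail ang 81.20949897112789
rail ang 81.02432136876591
hole ang 81.29927848609395 0.1348505184850695
peg-hole4 ang 81.1540888506052
knob-hole4 ang 81.47992728117461 0.17425364860973594
```

```bash
cat >> h.py <<'E'
th=np.radians(81.2);U=np.array([np.cos(th),np.sin(th),0]);A=np.array([-U[1],U[0],0])
K0=np.array([.5487,-.0618,.1265]);G=np.array([0,0,.019])
def R(s=1): y=s*A;z=np.array([0,0,-1.]);return np.c_[np.cross(y,z),y,z]
E
python3 - <<'E'
from h import *
np.set_printoptions(precision=3,suppress=True)
q=robot.read_qpos()
s=min((1,-1),key=lambda s:abs(np.array(robot.ik(K0-G+[0,0,.1],R(s)))-q).max());print("s",s)
open("h.py","a").write(f"RT=R({s})\n");RT=R(s)
robot.goto(K0-G+np.array([0,0,.08]),RT)
robot.servo_line(K0-G,speed=.1);f0=robot.read_force();robot.move_gripper(0.0)
print(f0,robot.read_force(),robot.read_grip_width()*88,robot.read_position(),robot.read_t(),robot.read_qpos())
for n in("side","top"):
    p,d=robot.grab_frame(n);cv2.imwrite(f"pics/{n}2.png",cv2.resize(p[100:280,150:390],None,fx=3,fy=3)[:,:,::-1])
E
```

```text
s 1
[ 0.1   -0.497 -0.047] [ 5.563 -1.337 -0.116] 28.516220558939125 [ 0.55  -0.062  0.108] 4.3 [ 13.889  15.322 -23.887   0.06  -50.636 -22.704]
```

View pics/side2.png

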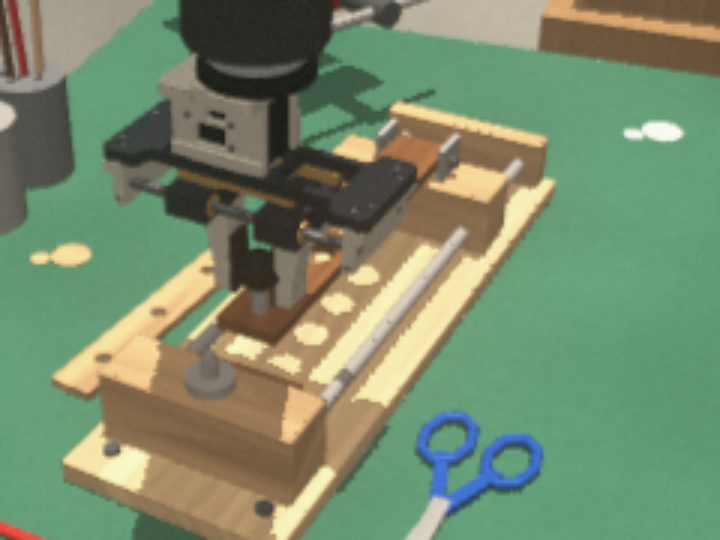

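The fingers are on either side of the ball and the grip stopped at 28.5 mm, so the knob is held. The peg is at about (210,365) in this crop. Next I lift along the arc.

```bash
cat >> h.py <<'E'
def knob_at(t,s): # knob displacement from K0: lift t, slide s along U
    c,n=np.cos(t),np.sin(t);return U*(s+.265*c-.039*n-.265)+np.array([0,0,.265*n+.039*c-.039])
E
python3 - <<'E'
from h import *
np.set_printoptions(precision=3,suppress=True)
B=robot.read_position();np.save("B.npy",B)
for t in(.06,.13,.2,.27):
    robot.servo_line(B+knob_at(t,0),RT,speed=.08);print(t,robot.read_force(),robot.read_grip_width()*88)
for s in(.06,.13,.1955):
    robot.servo_line(B+knob_at(.27,s),RT,speed=.1);F=robot.read_force();print(s,F,F@U,F@A,robot.read_grip_width()*88,robot.read_t())
print(robot.read_position()-B-knob_at(.27,s))
for n in("side","top"):
    p,d=robot.grab_frame(n);np.savez(f"{n}3.npz",p=p,d=d);cv2.imwrite(f"pics/{n}3.png",cv2.resize(p[120:280,130:370],None,fx=3,fy=3)[:,:,::-1])
E
```

```text
0.06 [ 1.541 -2.093 -1.284] 28.72773474354233
0.13 [ 2.614 -1.23  -2.27 ] 28.437426616340844
0.2 [ 2.99  -0.541 -1.887] 28.55781543593579
0.27 [ 2.739  0.058 -1.013] 28.319823761878467
0.06 [ 1.216  1.643 -0.687] 1.8097060110038066 -0.9501102177883306 28.475349278625174 6.6583
0.13 [-0.008  1.838 -0.148] 1.8151878416318497 0.28880381346351053 28.591584659462708 7.5083
0.1955 [-1.286  3.219  0.301] 2.984573591367537 1.7637927910827784 28.363330566772543 8.3167
[-0.     0.001  0.   ]
```

View pics/side3.png

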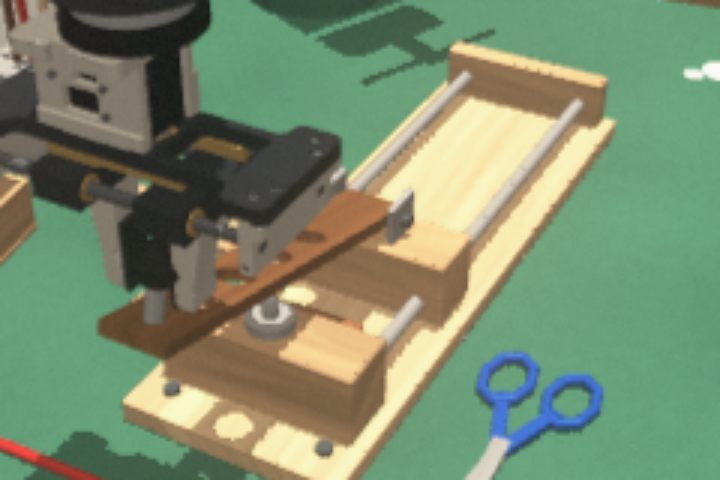

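View pics/top3.png

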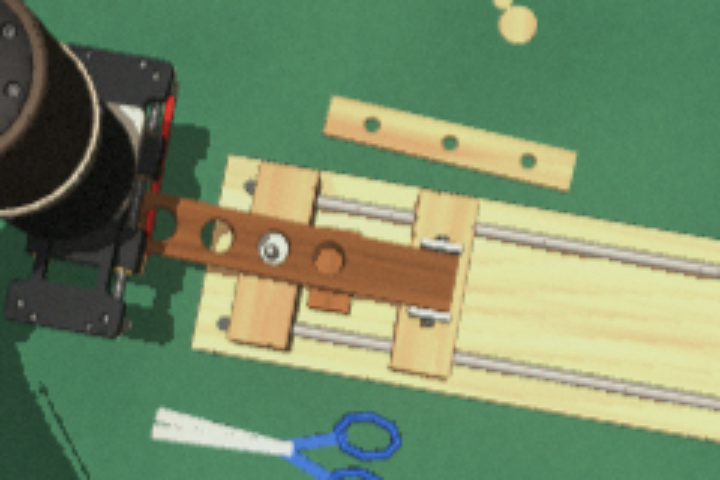

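The top view shows the peg at (270,249) inside the third hole from the knob, at (274,249). The other holes are at (163,222), (218,236) and (328,260). I'll lower along the arc, watching the force.

```bash
python3 - <<'E'
from h import *
np.set_printoptions(precision=3,suppress=True)
B=np.load("B.npy");s=.1955
for t in(.2,.15,.11,.08,.05,.03,.015,.004):
    robot.servo_line(B+knob_at(t,s),RT,speed=.06);F=robot.read_force();print(t,F,F@U,F@A,robot.read_grip_width()*88)
    if np.linalg.norm(F)>15: print("stop");break
print(robot.read_position()-B-knob_at(t,s),robot.read_t())
for n in("side","top"):
    p,d=robot.grab_frame(n);cv2.imwrite(f"pics/{n}4.png",cv2.resize(p[120:280,130:370],None,fx=3,fy=3)[:,:,::-1])
E
```

```text
0.2 [-2.192  1.559 -0.706] 1.204890515874746 2.4047603099621795 28.553697630083
0.15 [-2.703  0.865  0.088] 0.44093692066439666 2.803156406768166 28.76503194575503
0.11 [-3.329  0.341 -0.198] -0.17250396171356025 3.3417828371202485 28.457295490555005
0.08 [-4.426  1.798 -0.169] 1.0994842903639641 4.648950367110353 28.566052481164427
0.05 [-4.61   0.031 -1.045] -0.6743569770563782 4.560967405882813 28.324012655280896
0.03 [-5.371  1.281 -0.792] 0.4440075750120462 5.503948474061445 28.617256185648856
0.015 [-5.797  1.079 -0.702] 0.17968844337880768 5.893481399926427 28.437800653839826
0.004 [-5.142  0.713  0.216] -0.08202835709734099 5.191022220385689 28.28229815110142
[-0. -0.  0.] 10.8917
```

View pics/top4.png

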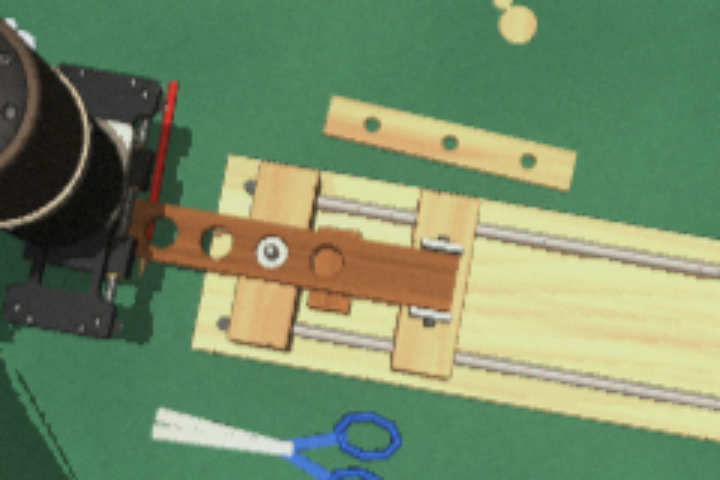

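The peg at (270,252) is centred in the third hole with the bar down. Now I release, withdraw straight up and check.

```bash
python3 - <<'E'
from h import *
np.set_printoptions(precision=4,suppress=True)
robot.move_gripper(1.0);p=robot.read_position();print(robot.read_force(),robot.read_grip_width())
robot.servo_line(p+np.array([0,0,.12]),RT,speed=.12);robot.dwell(.5)
print(robot.read_force(),robot.read_t())
S,ds=robot.grab_frame("side");T,dt=robot.grab_frame("top")
cv2.imwrite("pics/fin.png",np.vstack([cv2.resize(x[130:260,120:350],None,fx=2.2,fy=2.2) for x in(S,T)])[:,:,::-1])
try:
    V=robot.camera_info("side");f=192/np.tan(np.radians(V["vfov"]/2));c=V["view"]@np.r_[K0+U*.1955,1];g=(int(c[0]/c[2]*f+V["cx"]),int(c[1]/c[2]*f+V["cy"]))
    k=knob("side",S,g);print(g,k,at_z("side",*k[0],.1265)-K0-U*.1955)
except Exception as e: print(e)
E
```

```text
[-0.225   0.2243 -0.653 ] 0.9977774938942762
[0.7446 0.3378 0.1897] 13.7333
(180, 246) ((179.31689453125, 246.3309783935547), 8.507694244384766, array([179.3498, 246.2108])) [ 0.0019  0.0009 -0.    ]
```

View pics/fin.png

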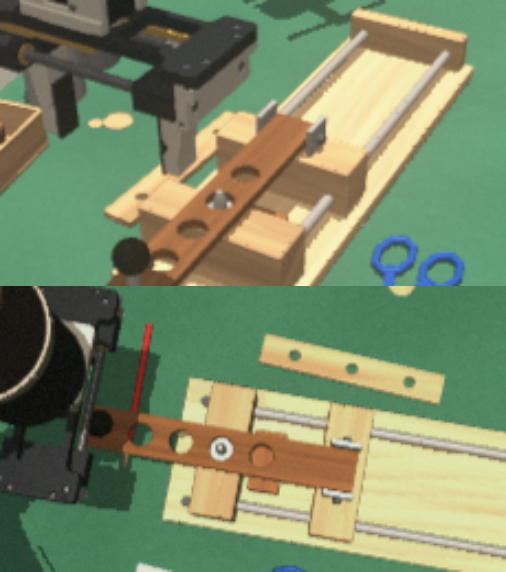

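The bar lies flat and the peg stands through the third hole (side (221,200), top (221,449)). The knob is free and the gripper is clear.

```bash
python3 -c "
from rig import robot
robot.job_done();print(robot.read_t())"
```

```text
the job is handed in; nothing more can be done
the job is handed in; nothing more can be done
```

The frame is set: the stay's third hole from the knob is over the peg, the bar lies flat on its seat, and the knob is released. I gripped the ball, lifted the stay to about 0.27 rad, slid the jaw in 195.5 mm, lowered it along the hinge arc, let go and moved 120 mm straight up. I handed the job in at about 14 s of the 40 s; no verdict is reported.

**Last checks:**
- **Fit:** both cameras show the peg through the third hole, well centred and with the bar level.
- **Knob position:** it sits within about 2 mm of where the plan put it.
- **Forces:** the wrist force read under 1 N after release, and no reading taken passed about 6 N.

**Disagreements:** the two cameras differed by up to about 5 mm on the peg foot and about 4 mm on the knob. I relied mainly on the top view, and the view through the hole agreed with it. The grip closed to 28.5 mm on the 30 mm ball, and sideways force while gripped reached about 6 N. Neither caused trouble.

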